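# Break a wedged taper plug gauge free and park it

## Robot

A 6-joint arm with a two-finger parallel gripper is mounted at the origin on a cart in front of the work surface, level with it; the furniture and walls round the work are solid. World frame = base frame: x ahead of the robot, y to its left, z up, the work surface at z = 0. Lengths are in m, angles in rad, forces in N, time in s.
With the tool pointing down it reaches from about 0.3 to 0.75 m from the base axis. Payload 8.5 kg.
Tool frame: the origin (TCP) lies between the finger pads; the fingertips stand 11 mm ahead of it and the grasp point (between the pads) lies 8 mm behind it; z points along the fingers, y is the line along which they close (so a half turn about z gives the same grasp; the last joint's range is limited). The gripper opens to 85 mm and grips with 20 to 120 N. Pads are 22 mm wide; open, the fingers measure 114 mm over their backs; the gripper's body (76 mm by 85 mm) begins 54 mm behind the grasp point. The pads swing forward as they close: fully open they stand 13 mm farther back than shut.
Start: joints at [-1.378, 0.381, 1.297, -0, 1.464, -0.215], TCP at [0.218, -0.505, 0.242] pointing down, gripper open.
Joint ranges: [-3.11, 3.11], [-0.89, 2.33], [0.22, 2.48], [-1.42, 4.56], [0.17, 2.85], [-2.88, 2.88]. Speed limits (rad/s): [2.39, 2.39, 3.14, 3.14, 3.14, 3.14].

## Interface

Orientations are given as a unit quaternion [w, x, y, z].
In Python, from plant import manip gives the robot as it stands. The module is installed in compiled form; this text tells all that it offers.
- The arm moves only by the tool jog_arm, never from a script. Its argument "series" is a list of rows, each a list of 5 numbers: the opening, from -1 (shut) to 1 (fully open), so that 0 is half open, then the shift along the tool's x, y, z in mm, then the turn about the tool's z in rad. In form: [[grip, x, y, z, turn], ...]. A call has 1 to 8 rows; each row shifts and turns the commanded pose from where the row before left it, along the tool's axes as they then stand; what a row does not reach is not made up. A row lasts 1/10 s, in which the tool goes at most 50 mm and 8.59 degrees, less where a joint would pass 70% of its speed; a pose out of reach is approached as far as the arm can. A call is refused whole if a number of a shift passes 50 or a number of a turn 0.15, either way. A call with a gripper value outside its range is refused whole. The fingers move at their own pace and stop on an object; the grip force is fixed at half the most. Time passes only in rows, so rows that do not move let the fingers close. It gives the time, the measured TCP pose, the force, the opening and the grip force at its end, in the units of the state.
- manip.get_obs(): the state, without advancing time (a new reading comes with each control period).
- manip.read_camera(name): name is "scene" or "side" or "wrist"; returns a dict with "color" (420x560x3 uint8, red, green, blue), "depth" (420x560 float32, m along the optical axis (not along the pixel's ray), 0 where there is no reading), "fovy" (degrees; the focal length in pixels is half the picture's height over the tangent of half this angle, whatever the lens; pixels are square), "cx", "cy" (the principal point, pixels), "extrinsics" (4x4, takes a point from camera to world coordinates). Camera axes: x right, y down, z forward; pixel columns grow to the right and rows downward; lengths in m; the calibration is good to about 2 mm. A picture is of the moment at which its call begins.
- manip.close_job(): hands the job in; it is judged then, once.
The state is a dict: "clock": time; "joint_pos": joint angles; "qvel": joint speeds; "joint_torque": joint torques, N m; "tool_pos": TCP position; "tool_rot": TCP orientation; "contact_force": force on the tool from outside, world axes, zero at the start; "wrist_torque": the same for the moment, N m; "gripper_width": opening from 0.0 (shut) to 1.0 (fully open); "grip_force": force on a finger pad.
Only numpy, scipy, OpenCV 4.12 (cv2) and the standard library are available. Lean on these libraries where they do the work, as an engineer would, in place of code of your own. Each camera call takes 0.05 s, during which the arm holds its last target. There are 200 camera calls.

## Task

The taper plug gauge with the red grip bar is stuck in its steel taper socket. Take it by the red bar, twist it about 40 degrees (either way) to break the taper free, pull it straight up out of the socket and stand it upright in the shallow wooden tray, then let go. Leave the plug with the blue bar where it is.

Things in the scene. Friction and masses are not known exactly. Their poses are not given: they have to be found in the camera images.
- red_plug: Taper plug to take out, 0.35 kg: steel cone 50 mm tall (35 mm diameter at the foot, 43 at the top), 15 mm neck, then a red grip bar 46 mm long (its x), 16 wide (its y), 24 tall, from 62 to 86 mm above the foot. Origin: centre of the foot's flat underside; z up the axis. Starts upright in red_socket, underside 6 mm above the worktop. Stands on its foot (25 mm standing circle).
- red_socket: Fixed round steel socket, 46 mm tall, 68 across the rim, foot plate 84. Origin: centre of its underside, on the worktop; its x is the plug's x at the start. A straight pull does not free the wedged plug; turning it takes 0.2 N m, and once turned 25 to 80 degrees from its start, either way, it lifts straight out with little force; clear when risen 42 mm.
- blue_plug: A plug of the same shape and size with a blue grip bar, wedged in a socket of its own like the red one's. Not to be disturbed. Origin: centre of the underside of its foot.
- tray: Fixed shallow square wooden tray lined with grey cloth: 130 x 130 mm outside, rim 14 mm tall and 4 mm thick, inner floor 122 x 122 mm and 5 mm above the worktop. Origin: centre of its underside, on the worktop.

How it is judged:
On the way, in this order (a step that is already met when the one before it is completed fails the run):
1. the red plug is turned more than 17 degrees, still down in its socket (risen less than 6 mm) (angle between the x axis of red_plug and the x axis of red_socket, either way round above 0.3 rad and z of red_plug in the frame of red_socket below 0.012 m), for 0.1 s.
2. the red plug is pulled clear of its socket, upright (risen more than 42 mm, leaning less than 20 degrees) (z of red_plug in the frame of red_socket above 0.048 m and angle between red_plug's own z axis and vertical below 0.35 rad), for 0.1 s.
At the end, for the whole second after the job is handed in: The red plug stands upright (within 10 degrees) and at rest on the tray's floor, its foot centre within 52 mm of the tray's centre along both tray axes and its foot less than 4 mm off the floor; the blue plug is within 10 mm of where it began (x of red_plug in the frame of tray between -0.052 and 0.052 m and y of red_plug in the frame of tray between -0.052 and 0.052 m and z of red_plug in the frame of tray below 0.009 m and angle between red_plug's own z axis and vertical below 0.17 rad and linear speed of red_plug below 0.02 m/s and distance of blue_plug from where it was at the start of the episode below 0.01 m); the robot touches nothing.
It fails at once if the blue plug is moved from its seat by more than 10 mm (distance of blue_plug from where it was at the start of the episode above 0.01 m).
It also fails if it takes over 42 s, if anything falls off the work surface, if the arm or the gripper's body presses on something with over 40 N, if the wrist force passes 120 N, or if a joint passes its speed limit or range.

## Working session

There is one attempt and no reset: what is moved stays moved. The work goes in short steps, Python scripts to look and compute and a tool call to move; the robot and the scene stay as the last step left them, time stands still between calls to the robot, and variables do not carry over. Pictures are saved under pics/ and viewed, at most 10 in all, crops included, and the job is handed in when it is done.

Besides the shell and the picture viewer there is one more tool, called after "Emit:" as name(argument=value, ...), one argument or row to a line, values as JSON. jog_arm: Moves the arm, as the interface text tells. Its arguments: {"type":"object","properties":{"series":{"type":"array"}},"required":["series"]}

```bash
mkdir -p pics; cat > h.py <<'E'
import numpy as np, cv2
from plant import manip
def cam(n):
    c=manip.read_camera(n); return c
def pts(c):
    h,w=c["depth"].shape; f=h/2/np.tan(np.radians(c["fovy"])/2)
    u,v=np.meshgrid(np.arange(w),np.arange(h)); d=c["depth"]
    P=np.stack([(u-c["cx"])/f*d,(v-c["cy"])/f*d,d],-1)
    return P@c["extrinsics"][:3,:3].T+c["extrinsics"][:3,3]
def masks(c):
    hsv=cv2.cvtColor(c["color"],cv2.COLOR_RGB2HSV); h,s,v=hsv[...,0].astype(int),hsv[...,1],hsv[...,2]
    return {"red":((h<8)|(h>172))&(s>130)&(v>50),"blue":(h>100)&(h<130)&(s>130)&(v>40)}
def save(c,n): cv2.imwrite("pics/"+n,c["color"][...,::-1])
E
python3 - <<'E'
from h import *
ims=[]
for n in["scene","side","wrist"]:
    c=cam(n); save(c,n+"0.png"); P=pts(c); print(n,c["fovy"],c["extrinsics"][:3,3].round(3))
    for k,m in masks(c).items():
        nn,l,st,ce=cv2.connectedComponentsWithStats(m.astype(np.uint8))
        for i in range(1,nn):
            if st[i,4]>40:
                q=P[(l==i)&(c["depth"]>0)]; print(k,st[i],ce[i].round(),np.median(q,0).round(3) if len(q) else None,np.percentile(q,[2,98],axis=0).round(3).tolist() if len(q) else 0)
print(manip.get_obs())
E
```

```text
scene 46.244859826233295 [0.032 0.362 0.854]
red [316  67  16   7  61] [323.  70.] [ 0.783 -0.357  0.081] [[0.771, -0.376, 0.072], [0.799, -0.349, 0.09]]
red [204 236  13  27 209] [211. 249.] [0.491 0.159 0.09 ] [[0.478, 0.138, 0.074], [0.513, 0.173, 0.093]]
blue [321  32  13  17 135] [327.  42.] [ 0.794 -0.375  0.152] [[0.783, -0.39, 0.14], [0.812, -0.363, 0.17]]
blue [350 123  20  13 191] [359. 129.] [ 0.567 -0.285  0.086] [[0.552, -0.301, 0.069], [0.586, -0.272, 0.093]]
side 43.22576572398524 [ 0.561 -0.781  0.629]
red [256 114  19  18 226] [265. 123.] [0.498 0.146 0.084] [[0.479, 0.133, 0.069], [0.516, 0.166, 0.093]]
red [463 348  32  25 224] [480. 364.] [ 0.787 -0.406  0.08 ] [[0.772, -0.41, 0.072], [0.8, -0.387, 0.088]]
blue [286 275  30  29 484] [301. 290.] [ 0.57  -0.297  0.087] [[0.552, -0.308, 0.07], [0.59, -0.279, 0.093]]
blue [485 295  32  35 717] [501. 314.] [ 0.797 -0.386  0.152] [[0.784, -0.397, 0.139], [0.813, -0.369, 0.173]]
wrist 69.29905872129072 [ 0.278 -0.479  0.374]
{'clock': 0.15, 'joint_pos': array([-1.37832276e+00,  3.81068273e-01,  1.29803430e+00,  1.58415124e-05,
        1.46361511e+00, -2.15303949e-01]), 'qvel': array([ 1.02880088e-03, -1.19703803e-03, -2.53957859e-03,  1.96059641e-04,
       -1.07224983e-04, -3.78997429e-05]), 'joint_torque': array([ 2.52157726e-03, -4.48624170e+01, -2.31344479e+01, -1.75440573e-04,
        3.80122889e-03,  4.44170780e-06]), 'tool_pos': array([ 0.21807213, -0.50469274,  0.24185675]), 'tool_rot': array([-5.62385423e-04,  9.79286610e-01,  2.02478194e-01,  1.42953553e-05]), 'contact_force': array([-0.20825829, -0.28857633, -0.48453022]), 'wrist_torque': array([0.04233405, 0.01650447, 0.01145173]), 'grip_force': 0.0, 'gripper_width': 1.0034861308468996}
```

View pics/scene0.png

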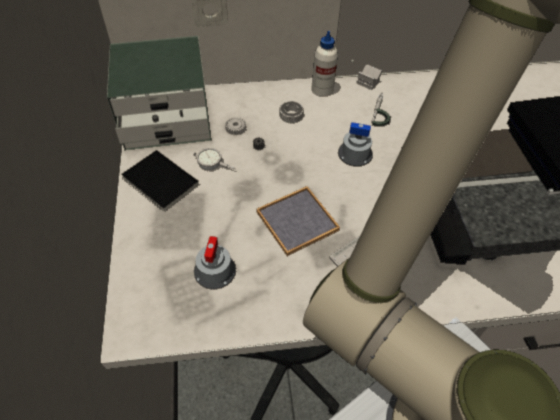

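View pics/side0.png

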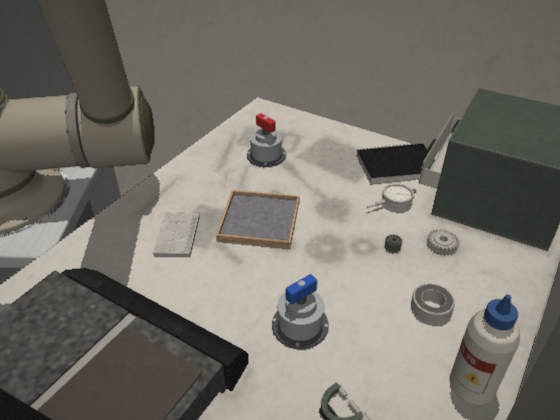

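The scene view shows the red bar at (211,249) and blue at (359,129), with the tray around (298,219) between them. The side view shows red at (265,123), blue at (301,290) and the tray at (259,218). The red bar-top height of 0.092 m matches 6+86 mm. Next I need the bar axis and the tray centre.

```bash
python3 - <<'E'
from h import *
T=[]
for n,box in[("scene",(236,263,204,217)),("side",(114,132,256,275))]:
    c=cam(n);P=pts(c);m=masks(c)["red"]; b=np.zeros_like(m); b[box[0]:box[1],box[2]:box[3]]=1
    q=P[m&b&(c["depth"]>0)]; t=q[(q[:,2]>.088)]; T.append(t)
    print(n,len(q),len(t),cv2.minAreaRect((t[:,:2]*1000).astype(np.float32)))
    # tray: wood-coloured pixels at rim height
    hsv=cv2.cvtColor(c["color"],cv2.COLOR_RGB2HSV)
    reg=(P[...,0]>.3)&(P[...,0]<.7)&(P[...,1]>-.2)&(P[...,1]<.1)&(P[...,2]<.03)&(P[...,2]>-.01)&(c["depth"]>0)
    w=(reg&(hsv[...,1]>110)&(hsv[...,0]<25)).astype(np.uint8)
    nn,l,st,ce=cv2.connectedComponentsWithStats(w); i=1+np.argmax(st[1:,4])
    q=P[l==i]; q=q[q[:,2]>.009]
    print("tray",st[i],len(q),cv2.minAreaRect((q[:,:2]*1000).astype(np.float32)),np.median(q[:,2]))
t=np.vstack(T); print(cv2.minAreaRect((t[:,:2]*1000).astype(np.float32)), t.mean(0))
e,v=np.linalg.eigh(np.cov(t[:,:2].T)); print(np.sqrt(e)*np.sqrt(12),np.degrees(np.arctan2(v[1,1],v[0,1])))
E
```

```text
scene 209 147 ((497.3208923339844, 154.27676391601562), (15.53242301940918, 45.41836929321289), 45.139564514160156)
tray [257 187  82  68 524] 408 ((496.3483581542969, -53.28998565673828), (130.07151794433594, 130.9911651611328), 82.89422607421875) 0.0122487968395667
side 224 74 ((496.8014221191406, 151.98373413085938), (12.447319030761719, 43.011260986328125), 44.54560852050781)Traceback (most recent call last):
  File "<stdin>", line 11, in <module>
    return _wrapfunc(a, 'argmax', axis=axis, out=out, **kwds)
    return bound(*args, **kwds)
ValueError: attempt to get argmax of an empty sequence
```

Measured: red bar at (0.497, 0.1535) with its long axis at 135° (the 15.5×45.4 mm fit matches 16×46). Tray centre is (0.496, −0.053), and the 130×131 mm fit is right. The tool x axis should go to 135°, which keeps joint 6 near −0.7. Now to work out the rows.

```bash
cat >> h.py <<'E'
from scipy.spatial.transform import Rotation as R
def plan(x,y,z,yawdeg,n,mag=0):
    o=manip.get_obs(); p=o["tool_pos"]; Rm=R.from_quat(o["tool_rot"],scalar_first=True).as_matrix()
    yaw=np.arctan2(Rm[1,0],Rm[0,0]); dy=(np.radians(yawdeg)-yaw+np.pi)%(2*np.pi)-np.pi
    print("pos",p.round(4),"yaw",np.degrees(yaw).round(2),"zaxis",Rm[:,2].round(4))
    d=(np.array([x,y,z])-p)/n*1000
    for i in range(n):
        a=yaw+dy*i/n; c,s=np.cos(a),np.sin(a)
        print([1,round(c*d[0]+s*d[1],1),round(s*d[0]-c*d[1],1),round(-d[2],1),round(-dy/n,3)])
E
python3 -c "
from h import *
plan(.497,.1535,.2,135,16)"
```

```text
pos [ 0.2181 -0.5048  0.242 ] yaw 23.36 zaxis [-1.e-04  6.e-04 -1.e+00]
[1, np.float64(32.3), np.float64(-30.9), np.float64(2.6), np.float64(-0.122)]
[1, np.float64(35.8), np.float64(-26.7), np.float64(2.6), np.float64(-0.122)]
[1, np.float64(38.8), np.float64(-22.2), np.float64(2.6), np.float64(-0.122)]
[1, np.float64(41.2), np.float64(-17.3), np.float64(2.6), np.float64(-0.122)]
[1, np.float64(43.0), np.float64(-12.1), np.float64(2.6), np.float64(-0.122)]
[1, np.float64(44.2), np.float64(-6.8), np.float64(2.6), np.float64(-0.122)]
[1, np.float64(44.7), np.float64(-1.4), np.float64(2.6), np.float64(-0.122)]
[1, np.float64(44.5), np.float64(4.0), np.float64(2.6), np.float64(-0.122)]
[1, np.float64(43.7), np.float64(9.4), np.float64(2.6), np.float64(-0.122)]
[1, np.float64(42.2), np.float64(14.6), np.float64(2.6), np.float64(-0.122)]
[1, np.float64(40.1), np.float64(19.7), np.float64(2.6), np.float64(-0.122)]
[1, np.float64(37.4), np.float64(24.4), np.float64(2.6), np.float64(-0.122)]
[1, np.float64(34.2), np.float64(28.8), np.float64(2.6), np.float64(-0.122)]
[1, np.float64(30.5), np.float64(32.7), np.float64(2.6), np.float64(-0.122)]
[1, np.float64(26.3), np.float64(36.2), np.float64(2.6), np.float64(-0.122)]
[1, np.float64(21.7), np.float64(39.1), np.float64(2.6), np.float64(-0.122)]
```

Emit:
jog_arm(
  series=[
    [1, 32, -31, 2, -0.12],
    [1, 36, -27, 2, -0.12],
    [1, 39, -22, 2, -0.12],
    [1, 41, -17, 2, -0.12],
    [1, 43, -12, 2, -0.12],
    [1, 44, -7, 2, -0.12],
    [1, 45, -1, 2, -0.12],
    [1, 44, 4, 2, -0.12],
  ],
)

```text
clock: 1.05
tool_pos: [0.3601, -0.1753, 0.2264]
tool_rot: [0.0, 0.774, 0.634, 0.0]
contact_force: [0.7, -0.1, 0.9]
gripper_width: 0.998
grip_force: 0.0
```

Emit:
jog_arm(
  series=[
    [1, 44, 9, 2, -0.12],
    [1, 42, 15, 2, -0.12],
    [1, 40, 20, 2, -0.12],
    [1, 37, 24, 2, -0.12],
    [1, 34, 29, 2, -0.12],
    [1, 30, 33, 2, -0.12],
    [1, 26, 36, 2, -0.12],
    [1, 0, 0, 0, 0],
  ],
)

```text
clock: 1.85
tool_pos: [0.4891, 0.1111, 0.2117]
tool_rot: [-0.0, 0.446, 0.895, 0.0]
contact_force: [0.3, -1.0, 0.5]
gripper_width: 1.004
grip_force: 0.0
```

```bash
python3 - <<'E'
from h import *
plan(.497,.1535,.075,135,5)
c=cam("wrist");save(c,"w1.png");P=pts(c);m=masks(c)["red"]&(c["depth"]>0)
q=P[m&(P[...,2]>.086)]; print(len(q),np.median(P[m],0),cv2.minAreaRect((q[:,:2]*1000).astype(np.float32)),np.median(q[:,2]))
print(manip.get_obs()["clock"],manip.get_obs()["joint_pos"].round(3))
E
```

```text
pos [0.4891 0.1111 0.2117] yaw 126.96 zaxis [-0.     0.001 -1.   ]
[1, np.float64(5.8), np.float64(6.4), np.float64(27.3), np.float64(-0.028)]
[1, np.float64(5.6), np.float64(6.5), np.float64(27.3), np.float64(-0.028)]
[1, np.float64(5.5), np.float64(6.7), np.float64(27.3), np.float64(-0.028)]
[1, np.float64(5.3), np.float64(6.8), np.float64(27.3), np.float64(-0.028)]
[1, np.float64(5.1), np.float64(7.0), np.float64(27.3), np.float64(-0.028)]
868 [0.49444752 0.15546574 0.09191896] ((496.900146484375, 154.30348205566406), (15.284664154052734, 45.60309600830078), 44.45753860473633) 0.09197582275961835
1.9 [-0.017  0.321  1.484  0.     1.338 -0.658]
```

View pics/w1.png

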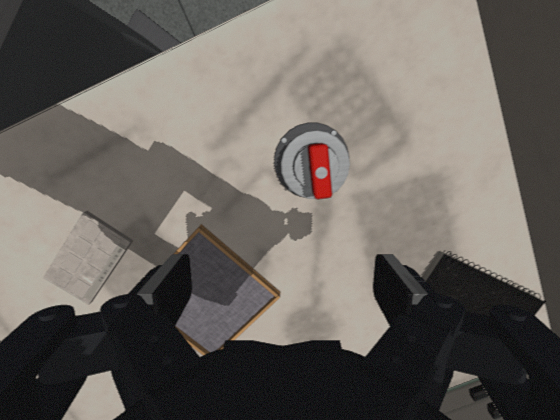

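The wrist view shows the red bar at (321,171), clear of other objects, with a refined pose of (0.497, 0.154) at 134.5°. I'll centre over it, check, then descend.

Emit:
jog_arm(
  series=[
    [1, 29.5, 32, 0, 0],
    [1, 0, 0, 30, -0.135],
    [1, 0, 0, 40, 0],
    [1, 0, 0, 0, 0],
    [1, 0, 0, 0, 0],
  ],
)

```text
clock: 2.4
tool_pos: [0.4965, 0.1493, 0.1431]
tool_rot: [-0.0, 0.39, 0.921, -0.0]
contact_force: [0.7, 0.6, 0.9]
gripper_width: 0.998
grip_force: 0.0
```

```bash
python3 - <<'E'
from h import *
plan(.497,.154,.075,134.7,1)
E
```

```text
pos [0.4965 0.1493 0.1431] yaw 134.12 zaxis [-4.e-04 -1.e-04 -1.e+00]
[1, np.float64(3.1), np.float64(3.6), np.float64(68.1), np.float64(-0.01)]
```

Emit:
jog_arm(
  series=[
    [1, 3, 3.6, 20, -0.01],
    [1, 0, 0, 24, 0],
    [1, 0, 0, 24, 0],
    [1, 0, 0, 0, 0],
    [1, 0, 0, 0, 0],
  ],
)

```text
clock: 2.9
tool_pos: [0.4979, 0.1544, 0.0762]
tool_rot: [0.001, 0.385, 0.923, 0.001]
contact_force: [0.2, 0.6, 0.4]
gripper_width: 1.003
grip_force: 0.0
```

```bash
python3 - <<'E'
from h import *
plan(.497,.154,.075,134.7,1)
c=cam("wrist");save(c,"w2.png");P=pts(c);m=masks(c)["red"]&(c["depth"]>0)
q=P[m&(P[...,2]>.086)]; print(len(q),cv2.minAreaRect((q[:,:2]*1000).astype(np.float32)))
E
```

```text
pos [0.4979 0.1544 0.0762] yaw 134.75 zaxis [ 2.5e-03  2.0e-04 -1.0e+00]
[1, np.float64(0.3), np.float64(-0.9), np.float64(1.2), np.float64(0.001)]
3082 ((497.1929016113281, 155.02760314941406), (15.300086975097656, 45.64056396484375), 44.020484924316406)
```

View pics/w2.png

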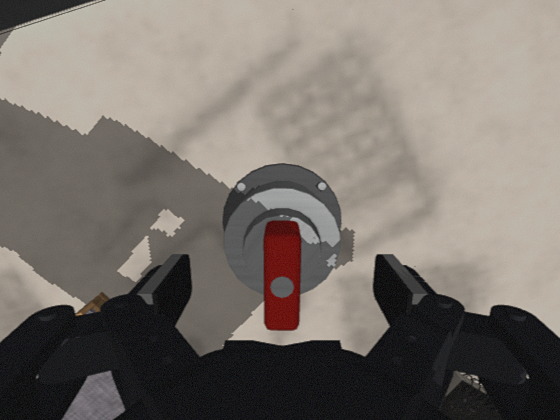

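The wrist view shows the bar at (282,276), centred between the pads and aligned with them. Closing now.

Emit:
jog_arm(
  series=[
    [-1, 0, 0, 0, 0],
    [-1, 0, 0, 0, 0],
    [-1, 0, 0, 0, 0],
    [-1, 0, 0, 0, 0],
    [-1, 0, 0, 0, 0],
    [-1, 0, 0, 0, 0],
    [-1, 0, 0, 0, 0],
    [-1, 0, 0, 0, 0],
  ],
)

```text
clock: 3.75
tool_pos: [0.497, 0.1548, 0.0746]
tool_rot: [0.0, 0.384, 0.923, 0.0]
contact_force: [-1.2, -0.4, 5.5]
gripper_width: 0.175
grip_force: 59.2
```

Emit:
jog_arm(
  series=[
    [-1, 0, 0, 0, 0.09],
    [-1, 0, 0, 0, 0.09],
    [-1, 0, 0, 0, 0.09],
    [-1, 0, 0, 0, 0.09],
    [-1, 0, 0, 0, 0.09],
    [-1, 0, 0, 0, 0.09],
    [-1, 0, 0, 0, 0.09],
    [-1, 0, 0, 0, 0.09],
  ],
)

```text
clock: 4.55
tool_pos: [0.4975, 0.1548, 0.0746]
tool_rot: [0.001, 0.686, 0.728, 0.001]
contact_force: [0.2, 1.6, 3.3]
gripper_width: 0.175
grip_force: 59.1
```

Emit:
jog_arm(
  series=[
    [-1, 0, 0, 0, 0],
    [-1, 0, 0, 0, 0],
    [-1, 0, 0, 0, 0],
  ],
)

```text
clock: 4.85
tool_pos: [0.4974, 0.1548, 0.0746]
tool_rot: [0.0, 0.684, 0.729, 0.001]
contact_force: [1.8, 1.0, 5.5]
gripper_width: 0.177
grip_force: 59.3
```

```bash
python3 - <<'E'
from h import *
plan(.497,.154,.075,134.7,1); o=manip.get_obs(); print(o["contact_force"],o["wrist_torque"])
c=cam("scene");P=pts(c);m=masks(c)["red"]&(c["depth"]>0)
q=P[m&(P[...,2]>.06)&(P[...,1]>0)]; print(len(q)); 
c=cam("wrist");save(c,"w3.png");P=pts(c);m=masks(c)["red"]&(c["depth"]>0)
q=P[m&(P[...,2]>.086)]; print(len(q),cv2.minAreaRect((q[:,:2]*1000).astype(np.float32)),np.median(q[:,2]))
E
```

```text
pos [0.4974 0.1548 0.0746] yaw 93.65 zaxis [ 1.5e-03  3.0e-04 -1.0e+00]
[1, np.float64(-0.8), np.float64(-0.4), np.float64(-0.4), np.float64(-0.717)]
[1.76902314 0.95303723 5.52719824] [ 0.4204169  -0.41382325  0.09378087]
0
3188 ((497.3652038574219, 154.64541625976562), (16.068466186523438, 45.850521087646484), 3.658005475997925) 0.0918940692789073
```

View pics/w3.png

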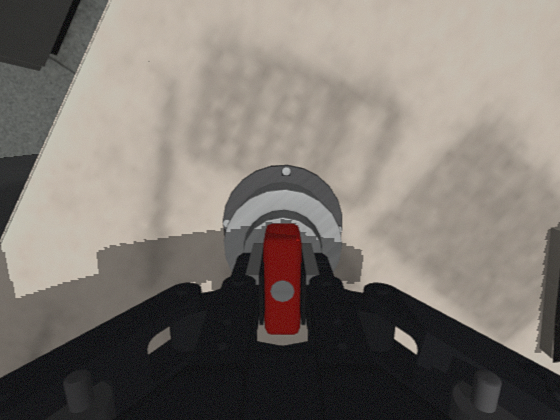

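The bar, at (282,278), turned with the gripper from 134.4° to 93.7°, about 41°. Its top is still at 0.092 m, so the plug is still seated. Lifting straight up.

Emit:
jog_arm(
  series=[
    [-1, 0, 0, -4, 0],
    [-1, 0, 0, -8, 0],
    [-1, 0, 0, -12, 0],
    [-1, 0, 0, -15, 0],
    [-1, 0, 0, -15, 0],
    [-1, 0, 0, -15, 0],
    [-1, 0, 0, -15, 0],
    [-1, 0, 0, 0, 0],
  ],
)

```text
clock: 5.75
tool_pos: [0.4967, 0.1546, 0.1595]
tool_rot: [0.0, 0.685, 0.729, 0.0]
contact_force: [-1.0, 0.1, -4.3]
gripper_width: 0.178
grip_force: 59.5
```

```bash
python3 - <<'E'
from h import *
plan(.4965,-.053,.155,93.65,7); o=manip.get_obs(); print(o["contact_force"],o["wrist_torque"])
c=cam("wrist");P=pts(c);m=masks(c)["red"]&(c["depth"]>0)
q=P[m&(P[...,2]>.1)]; print(len(q),cv2.minAreaRect((q[:,:2]*1000).astype(np.float32)),np.median(q[:,2]))
E
```

```text
pos [0.4967 0.1546 0.1595] yaw 93.58 zaxis [ 9.e-04 -2.e-04 -1.e+00]
[1, np.float64(-29.6), np.float64(-1.9), np.float64(0.6), np.float64(-0.0)]
[1, np.float64(-29.6), np.float64(-1.9), np.float64(0.6), np.float64(-0.0)]
[1, np.float64(-29.6), np.float64(-1.9), np.float64(0.6), np.float64(-0.0)]
[1, np.float64(-29.6), np.float64(-1.9), np.float64(0.6), np.float64(-0.0)]
[1, np.float64(-29.6), np.float64(-1.9), np.float64(0.6), np.float64(-0.0)]
[1, np.float64(-29.6), np.float64(-1.9), np.float64(0.6), np.float64(-0.0)]
[1, np.float64(-29.6), np.float64(-1.9), np.float64(0.6), np.float64(-0.0)]
[-1.01754434  0.09806943 -4.30058601] [-0.04363627 -0.05295062 -0.07301153]
3544 ((497.2467956542969, 154.36940002441406), (17.14275550842285, 46.235042572021484), 3.6202142238616943) 0.17664000468917274
```

The plug is out: the bar top is at 0.177 m, so the foot is at about 0.091 m, upright, and the force matches its weight. Moving over the tray.

Emit:
jog_arm(
  series=[
    [-1, -12, -1, 0, 0],
    [-1, -25, -2, 0, 0],
    [-1, -35, -2, 0, 0],
    [-1, -40, -2, 0, 0],
    [-1, -38, -2, 0, 0],
    [-1, -30, -2, 0, 0],
    [-1, -18, -1, 0, 0],
    [-1, -9, 0, 0, 0],
  ],
)

```text
clock: 6.6
tool_pos: [0.4968, -0.0547, 0.1573]
tool_rot: [-0.001, 0.686, 0.728, -0.001]
contact_force: [0.4, -0.1, -4.3]
gripper_width: 0.176
grip_force: 59.3
```

Emit:
jog_arm(
  series=[
    [-1, 0, 0, 0, 0],
    [-1, 0, 0, 20, 0],
    [-1, 0, 0, 25, 0],
    [-1, 0, 0, 15, 0],
    [-1, 0, 0, 8, 0],
    [-1, 0, 0, 0, 0],
    [-1, 0, 0, 0, 0],
  ],
)

```text
clock: 7.3
tool_pos: [0.498, -0.0524, 0.0909]
tool_rot: [0.0, 0.685, 0.729, 0.0]
contact_force: [0.3, -0.0, -3.0]
gripper_width: 0.176
grip_force: 59.2
```

```bash
python3 - <<'E'
from h import *
plan(.4965,-.053,.0736,93.65,1); o=manip.get_obs(); print(o["contact_force"],o["wrist_torque"])
c=cam("wrist");P=pts(c);m=masks(c)["red"]&(c["depth"]>0)
q=P[m&(P[...,2]>.08)]; print(len(q),cv2.minAreaRect((q[:,:2]*1000).astype(np.float32)),np.median(q[:,2]))
save(cam("side"),"s4.png")
E
```

```text
pos [ 0.498  -0.0524  0.0909] yaw 93.59 zaxis [ 8.e-04 -2.e-04 -1.e+00]
[1, np.float64(-0.5), np.float64(-1.5), np.float64(17.3), np.float64(-0.001)]
[ 0.26857931 -0.03703258 -3.03097401] [-0.01194098 -0.02644229 -0.01859459]
3529 ((498.5671691894531, -52.474517822265625), (17.231731414794922, 46.08040237426758), 3.5339975357055664) 0.10797273487240484
```

View pics/s4.png

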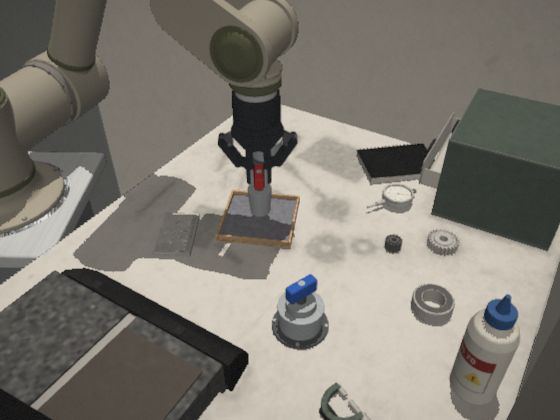

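The side view shows the plug held upright over the middle of the tray, foot near (260,213), with blue still in its socket. The bar top at 0.108 m leaves about 17 mm to the floor.

Emit:
jog_arm(
  series=[
    [-1, 0, 0, 8, 0],
    [-1, 0, 0, 5, 0],
    [-1, 0, 0, 2, 0],
    [-1, 0, 0, 1, 0],
    [-1, 0, 0, 0.5, 0],
    [-1, 0, 0, 0, 0],
    [-1, 0, 0, 0, 0],
  ],
)

```text
clock: 8.1
tool_pos: [0.4978, -0.0527, 0.0739]
tool_rot: [0.0, 0.685, 0.729, 0.0]
contact_force: [0.7, -0.7, -3.1]
gripper_width: 0.173
grip_force: 59.5
```

Emit:
jog_arm(
  series=[
    [-1, 0, 0, 0.6, 0],
    [-1, 0, 0, 0.6, 0],
    [-1, 0, 0, 0, 0],
    [-1, 0, 0, 0, 0],
  ],
)

```text
clock: 8.5
tool_pos: [0.4977, -0.0526, 0.0726]
tool_rot: [0.0, 0.685, 0.729, 0.0]
contact_force: [0.6, 0.2, -2.4]
gripper_width: 0.178
grip_force: 59.5
```

Emit:
jog_arm(
  series=[
    [-1, 0, 0, 0.6, 0],
    [-1, 0, 0, 0.6, 0],
    [-1, 0, 0, 0, 0],
    [-1, 0, 0, 0, 0],
  ],
)

```text
clock: 8.9
tool_pos: [0.4979, -0.0527, 0.0726]
tool_rot: [0.001, 0.685, 0.729, 0.0]
contact_force: [-4.8, 0.7, 9.9]
gripper_width: 0.178
grip_force: 61.5
```

The force turned upward (+9.9 N) and z stopped, so the foot is on the floor. Releasing and then backing straight up.

Emit:
jog_arm(
  series=[
    [-0.4, 0, 0, 0, 0],
    [-0.2, 0, 0, 0, 0],
    [0, 0, 0, 0, 0],
    [0.3, 0, 0, 0, 0],
    [0.3, 0, 0, 0, 0],
    [0.3, 0, 0, 0, 0],
    [0.3, 0, 0, 0, 0],
    [0.3, 0, 0, 0, 0],
  ],
)

```text
clock: 9.7
tool_pos: [0.4977, -0.0526, 0.0714]
tool_rot: [-0.0, 0.685, 0.729, 0.0]
contact_force: [0.0, 0.1, -0.3]
gripper_width: 0.649
grip_force: 0.0
```

Emit:
jog_arm(
  series=[
    [0.3, 0, 0, -8, 0],
    [0.3, 0, 0, -20, 0],
    [0.3, 0, 0, -35, 0],
    [0.3, 0, 0, -40, 0],
    [0.3, 0, 0, -30, 0],
    [0.3, 0, 0, 0, 0],
    [0.3, 0, 0, 0, 0],
  ],
)

```text
clock: 10.4
tool_pos: [0.4976, -0.0526, 0.2049]
tool_rot: [0.001, 0.685, 0.729, 0.0]
contact_force: [-0.1, 0.5, -0.9]
gripper_width: 0.649
grip_force: 0.0
```

```bash
python3 - <<'E'
from h import *
o=manip.get_obs(); print(o["tool_pos"],o["contact_force"],o["gripper_width"])
c=cam("wrist");P=pts(c);m=masks(c)["red"]&(c["depth"]>0)
q=P[m&(P[...,2]>.08)]; print(len(q),cv2.minAreaRect((q[:,:2]*1000).astype(np.float32)),np.median(q[:,2]))
c=cam("side");save(c,"s5.png");P=pts(c);m=masks(c)["blue"]&(c["depth"]>0)&(P[...,2]<.11); print(np.median(P[m],0))
E
```

```text
[ 0.49756068 -0.0525999   0.20489905] [-0.05845469  0.45882896 -0.93017685] 0.6492318776869648
837 ((498.3137512207031, -52.791770935058594), (14.6991548538208, 45.3695068359375), 3.328824996948242) 0.08980826164347194
[ 0.57013875 -0.29719109  0.08679309]
```

View pics/s5.png

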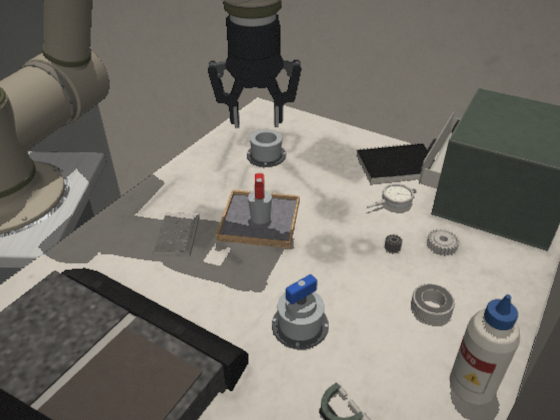

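The red plug stands upright in the tray, with its bar at (260,187), top at 0.090 m, and centre about 2 mm from the tray centre. Blue has not moved and the gripper is clear. Handing in.

```bash
python3 -c "
from plant import manip
print(manip.close_job())"
```

```text
the job is handed in; nothing more can be done
None
```

I twisted the red plug free by about 41°, lifted it out and left it standing upright near the centre of the tray; the blue plug did not move, and I handed the job in (no verdict was returned) with the arm clock at about 10.5 s.

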